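Hold down the recessed reset of the stage drive unit with the right pin

TASK

The stage drive unit has tripped: take the one pin from the rack that will do it, the long thin one (the look-alikes are too thick for the hole or too short), put its shank down through the round hole in the top of the grey drive unit and press the recessed reset button right down. Finish like that: keep the pin gripped and the button held down, do not let go or take the pin out. Leave the other two pins hanging in the rack and do not disturb the other things on the bench.

Things in the scene. Friction and masses are not known exactly. Their poses are not given: they have to be found in the camera images.
- long_thin_pin_grip (a point): The right pin: grey ribbed cylindrical grip 18 mm across and 46 mm tall on a steel collar 30 mm across, 4 mm thick; below it a round steel shank 9 mm in diameter, 60 mm long; 60 g. This point: on the axis at the middle of the grip, 27 mm above the collar's underside, 87 mm above the tip; its z points up. Starts upright in the rack, collar on the plate, this point 107 mm above the bench.
- long_thin_pin_tip (a point): The lower end of the right pin's shank, on its axis.
- thick_pin_grip (a point): A look-alike too thick for the hole: same grip and collar, shank 16 mm in diameter, 60 mm long. Middle of its grip, 27 mm above the collar's underside.
- short_pin_grip (a point): A look-alike too short for the button: same grip and collar, shank 9 mm in diameter, only 30 mm long. Middle of its grip, 27 mm above the collar's underside.
- rack: Fixed aluminium rack, 46 x 176 mm, open at front and back: a plate on two legs, its top 80 mm above the bench, with three 18 mm holes 60 mm apart along its own y. In each a pin hangs by its collar (any order, loose, thin shanks up to 4.5 mm off centre), shank visible below. Origin on the bench under its centre; its x runs across the row.
- unit: Fixed grey drive unit, a case 130 mm (its x) by 90 mm (its y) and 80 mm high, with cooling slots; two round sockets and a rocker switch on its front face (-x). Origin on the bench under its centre. A tall hardness tester stands to its left (+y, from y = 0.15) and tall computer cases to the right of the rack (y below -0.42, x 0.42 to 0.8): keep the arm clear of them.
- aperture (a point): Centre of the only round hole in the unit's top, level with the panel's top (80 mm above the bench), 25 mm in front of the panel's centre. 13 mm in diameter, vertical, panel 8 mm thick; a steel ring (27 mm outside, 17 mm inside) stands 2 mm proud round it. Below, in the hollow case, is the white button, 19 mm across, its top 45 mm under the panel's top.
- reset_button (a joint): Reset button's downward travel: 0 = up, 0.007 m = at its stop. A spring pushes it back up: it starts to move at about 1.2 N and reaches its stop at about 5.4 N. At the stop the right pin's collar is 8 mm above the panel.
- specimen: Bystander: black round resin specimen, 30 mm across, 17 mm high, standing behind the rack; not to be disturbed. Origin under its centre.
- cap: Bystander: black round lens cap, 34 mm across, 10 mm high, behind the rack; not to be disturbed. Origin under its centre.
- screw: Bystander: steel bolt 48 mm high standing on its head behind the drive unit; not to be disturbed. Origin under its centre.
- long_thin_pin: The right pin itself, its origin on its axis at the collar's underside, z up.
There are look-alikes about, which are no part of the job. Leave any green look-alike of the long_thin_pin alone.

How it is judged:
On the way, in this order (a step that is already met when the one before it is completed fails the run):
1. the long thin pin is drawn up out of the rack (height (world z) of long_thin_pin_tip above 0.085 m), for 0.1 s.
2. its shank is in the unit's hole (z of long_thin_pin_tip in the frame of aperture below -0.012 m and horizontal distance between long_thin_pin_tip and aperture below 0.008 m), for 0.05 s.
At the end, for the whole second after the job is handed in: Through the last second the fingers grip the long thin pin (over 1 N), which is at rest with its tip within 8 mm of the hole's axis and 45 mm or more below the panel; the button is at least 4.5 mm down of its 7 mm; both other pins hang within 15 mm of where they were (value of joint reset_button above 0.0045 m and z of long_thin_pin_tip in the frame of aperture below -0.045 m and horizontal distance between long_thin_pin_tip and aperture below 0.008 m and contact force between the fingers and long_thin_pin above 1 N and linear speed of long_thin_pin below 0.02 m/s and distance of each of thick_pin_grip, short_pin_grip from where it was at the start of the episode below 0.015 m); the arm keeps its last pose, push and grip.
It fails at once if a bystander (specimen, lens cap, bolt) is shifted by more than 30 mm (distance of any of specimen, cap, screw from where it was at the start of the episode above 0.03 m).
It also fails if it takes over 48 s, if anything falls off the work surface, if the arm or the gripper's body presses on something with over 40 N, if the wrist force passes 120 N, or if a joint passes its speed limit or range.

ROBOT

A 6-joint arm with a two-finger parallel gripper is mounted at the origin on a cart in front of the work surface, level with it; the furniture and walls round the work are solid. World frame = base frame: x ahead of the robot, y to its left, z up, the work surface at z = 0. Lengths are in m, angles in rad, forces in N, time in s.
With the tool pointing down it reaches from about 0.4 to 0.925 m from the base axis. Payload 12.5 kg.
Tool frame: the origin (TCP) lies on the front face of the gripper's body, between the roots of the fingers; the fingertips stand 78 mm ahead of it and the grasp point (between the pads) lies 59 mm ahead of it; z points along the fingers, y is the direction in which the jaws open and shut (so a half turn about z gives the same grasp; the last joint's range is limited). The gripper opens to 95 mm and grips with 3 to 60 N. Pads are 20 mm wide; open, the fingers measure 119 mm over their backs; the gripper's body (75 mm by 180 mm) begins 59 mm behind the grasp point.
Start: joints at [-1.285, 0.491, 1.559, -0, 1.092, -0.106], TCP at [0.239, -0.578, 0.292] pointing down, gripper open.
Joint ranges: [-3.1, 3.1], [-0.84, 2.19], [0.05, 2.79], [-1.13, 4.28], [0.06, 2.93], [-2.69, 2.69]. Speed limits (rad/s): [2.22, 2.22, 2.79, 3.14, 3.14, 3.14].

INTERFACE

Orientations are given as a unit quaternion [x, y, z, w].
In Python, from cell import reach, move_linear, movej, set_gripper, sleep, ik, sense, camera, camera_info, Unreachable, hand_in, outline_of gives the robot as it stands. The module is installed in compiled form; this text tells all that it offers. Calls block until the motion is done:
- reach(position, orientation): joint-space move of the TCP to a pose.
- move_linear(position, velocity=0.15, rot=None, until_force=None): straight line of the TCP; rot=None keeps the orientation; velocity is the mean speed in m/s. With until_force (N) it stops when the force on the tool has changed by that much, and returns True; else False.
- movej(angles): joint-space move.
- set_gripper(opening): opening from 0.0 (shut) to 1.0 (fully open); the grip force is fixed at half the most; returns when the fingers have stopped.
- sleep(seconds).
- ik(position, orientation): joint angles nearest the present ones, or None.
- sense(): the state.
- camera(name): name is "side" or "top" or "wrist"; returns the picture (480x640x3 uint8, red, green, blue); there is no depth.
- camera_info(name): a dict with "fov_y" (degrees; the focal length in pixels is half the picture's height over the tangent of half this angle, whatever the lens; pixels are square), "cx", "cy" (the principal point, pixels), "view" (4x4, takes a point from world to camera coordinates); the wrist camera has in their place "mount" (4x4, takes a point from camera to tool coordinates, whose origin is the TCP and whose axes are the flange's). Camera axes: x right, y down, z forward; pixel columns grow to the right and rows downward; lengths in m; the calibration is good to about 2 mm. A picture is of the moment at which its call begins: read the wrist's pose just before it. camera_info takes no time and is no camera call.
A pose or a line that the arm cannot do raises Unreachable and nothing moves.
- hand_in(): hands the job in, once; it reports no verdict.
Trained networks look in the newest picture that a camera, given by its name, has taken for a name from the list of things; names that differ only in an ending like _2 or _b are one class to them, and where a whole thing is asked for, a point or a joint stands for the part that bears it (a point fixed in the world has none). Each returns a list of dicts, best first, with "confidence" (0 to 1); they miss things now and then, are a little off and sometimes report something else, mostly with a low value. They report only what shows in the picture. A call takes as long as a camera call. They do not tell look-alikes from the thing itself.
- outline_of(camera, label): "region" (480x640 bool, what is visible of it) and "extent" ([left, top, right, bottom] in pixels, round what is visible of it).
The state is a dict: "clock": time; "joints": joint angles; "qvel": joint speeds; "joint_efforts": joint torques, N m; "tool_pos": TCP position; "tcp_rot": TCP orientation; "contact_force": force on the tool from outside, world axes, zero at the start; "torque": the same for the moment, N m; "grip_width": opening from 0.0 (shut) to 1.0 (fully open).
Only numpy, scipy, OpenCV 4.12 (cv2) and the standard library are available. Lean on these libraries where they do the work, as an engineer would, in place of code of your own. Each camera call takes 0.05 s, during which the arm holds its last target.

## Working session

There is one attempt and no reset: what is moved stays moved. The work goes in short steps, each a Python script; the robot and the scene stay as the last script left them, time stands still between calls to the robot, and variables do not carry over. Pictures are saved under pics/ and viewed, and the job is handed in when it is done.

```bash
mkdir -p pics
cat > h.py <<'E'
import numpy as np, cv2
from cell import *
def save(n,im): cv2.imwrite(f'pics/{n}.png',im[:,:,::-1])
def K(n):
    i=camera_info(n); f=240/np.tan(np.radians(i['fov_y'])/2); return f,i['cx'],i['cy'],i
E
python3 - <<'E'
from h import *
s=sense(); print(s)
for n in ['side','top','wrist']:
    im=camera(n); save(n+'0',im); np.save(f'/tmp/{n}0.npy',im); print(n,camera_info(n))
E
```

```text
{'clock': 0.0, 'joints': array([-1.28458215e+00,  4.91587105e-01,  1.55946965e+00,  1.66187505e-05,
        1.09170714e+00, -1.05622914e-01]), 'qvel': array([-9.67995857e-04,  1.64184813e-03,  1.23028770e-03, -1.29428437e-04,
       -3.50330769e-04, -5.95005330e-05]), 'joint_efforts': array([ 3.59535778e-03, -6.12636924e+01, -2.58173239e+01,  6.93198829e-02,
        4.83769155e-02, -1.42787821e-04]), 'tool_pos': array([ 0.23864295, -0.57746731,  0.29163763]), 'tcp_rot': array([ 9.80869850e-01,  1.94663797e-01, -4.54657111e-05, -5.83901177e-04]), 'contact_force': array([-0.7694565 , -0.32733709, -0.91893525]), 'torque': array([-0.01462531, -0.02796065,  0.03617824]), 'grip_width': 0.9969759617133405}
side {'fov_y': 52.729531313669426, 'cx': 317.1041131970065, 'cy': 244.38637919756792, 'view': array([[-0.98266557, -0.18524851,  0.00716763,  0.50510802],
       [-0.11921654,  0.60183989, -0.78966839,  0.23569295],
       [ 0.14197113, -0.77683444, -0.61349202,  0.68555829],
       [ 0.        ,  0.        ,  0.        ,  1.        ]])}
top {'fov_y': 44.04685356291445, 'cx': 315.2063442158369, 'cy': 254.29558820901093, 'view': array([[-0.01215985, -0.99941289, -0.03203135, -0.14565026],
       [-0.98223962,  0.01793696, -0.18677153,  0.56635127],
       [ 0.18723642,  0.02919135, -0.98188105,  1.07472054],
       [ 0.        ,  0.        ,  0.        ,  1.        ]])}
wrist {'fov_y': 63.52678780168314, 'cx': 318.81513462041886, 'cy': 238.92148337319236, 'mount': array([[-1.60415048e-04, -9.58421815e-01, -2.85355214e-01,
         8.07344030e-02],
       [ 9.99999049e-01, -5.44644378e-04,  1.26713703e-03,
        -7.05120080e-04],
       [-1.36986889e-03, -2.85354739e-01,  9.58420991e-01,
        -9.22416484e-02],
       [ 0.00000000e+00,  0.00000000e+00,  0.00000000e+00,
         1.00000000e+00]])}
```

View pics/side0.png

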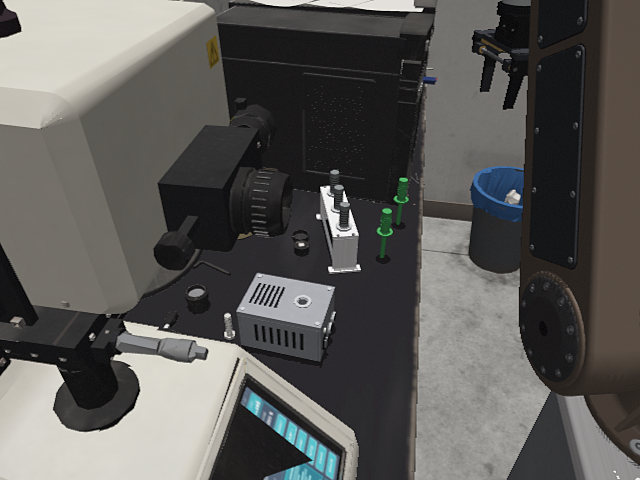

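View pics/top0.png

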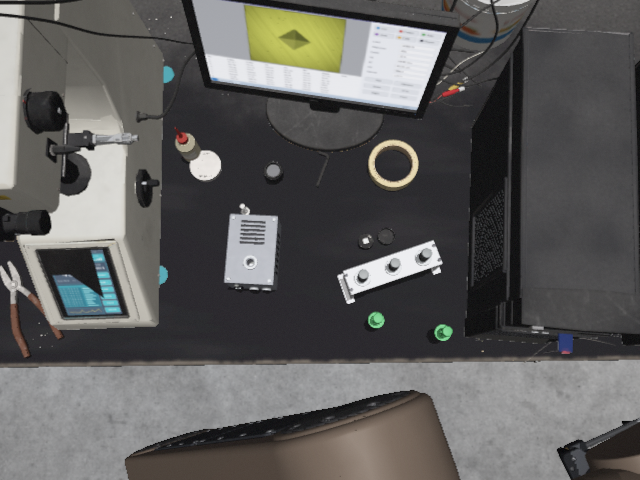

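View pics/wrist0.png

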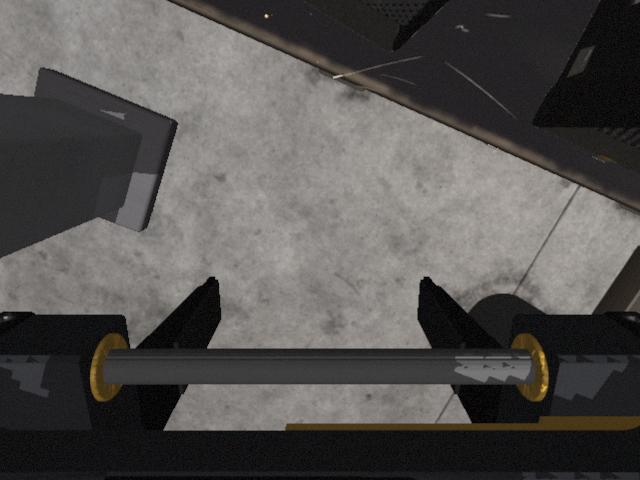

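Side: the rack is at about (340,225) with three grey pins in line. Two green look-alikes are at (386,235) and (402,200), and the unit's hole is at (302,301). Top: the rack pins are at (362,276), (395,264) and (425,254), the green ones at (376,320) and (443,332), and the hole at (250,262).

```bash
cat >> h.py <<'E'
from scipy.optimize import least_squares
def ray(n,uv,pose=None):
    f,cx,cy,i=K(n)
    d=np.array([(uv[0]-cx)/f,(uv[1]-cy)/f,1.])
    if n=='wrist':
        from scipy.spatial.transform import Rotation as R
        T=np.eye(4); T[:3,:3]=R.from_quat(pose[1]).as_matrix(); T[:3,3]=pose[0]
        M=T@i['mount']
    else: M=np.linalg.inv(i['view'])
    return M[:3,3],M[:3,:3]@d
def tri(obs):
    A=[];b=[]
    for o,d in obs:
        d=d/np.linalg.norm(d);P=np.eye(3)-np.outer(d,d);A.append(P);b.append(P@o)
    A=np.vstack(A);b=np.hstack(b);x=np.linalg.lstsq(A,b,rcond=None)[0]
    return x,np.linalg.norm(A@x-b)
def atz(n,uv,z,pose=None):
    o,d=ray(n,uv,pose);return o+d*(z-o[2])/d[2]
def proj(n,p,pose=None):
    f,cx,cy,i=K(n)
    if n=='wrist':
        from scipy.spatial.transform import Rotation as R
        T=np.eye(4); T[:3,:3]=R.from_quat(pose[1]).as_matrix(); T[:3,3]=pose[0]
        V=np.linalg.inv(T@i['mount'])
    else: V=i['view']
    c=V[:3,:3]@np.asarray(p)+V[:3,3]; return np.array([cx+f*c[0]/c[2],cy+f*c[1]/c[2]])
E
python3 - <<'E'
from h import *
im=np.load('/tmp/side0.npy'); t=np.load('/tmp/top0.npy')
a=cv2.resize(im[155:285,280:430],None,fx=5,fy=5,interpolation=cv2.INTER_CUBIC)[:600]
save('c1',a)
b=cv2.resize(t[225:345,330:470],None,fx=5,fy=5,interpolation=cv2.INTER_CUBIC)
save('c2',b)
c=np.hstack([cv2.resize(im[265:365,220:345],None,fx=3,fy=3,interpolation=cv2.INTER_CUBIC),cv2.resize(t[200:300,210:300],None,fx=3,fy=3,interpolation=cv2.INTER_CUBIC)])
save('c3',c)
E
```

```text
(no output)
```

View pics/c1.png

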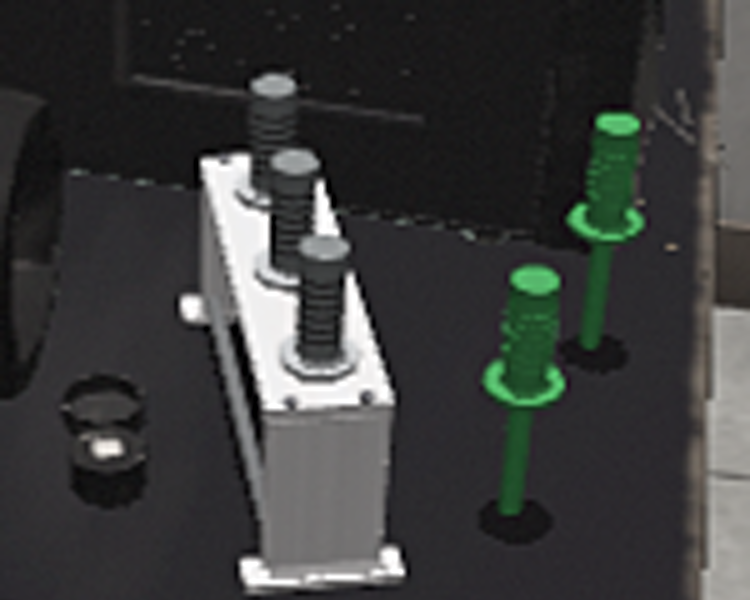

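View pics/c2.png

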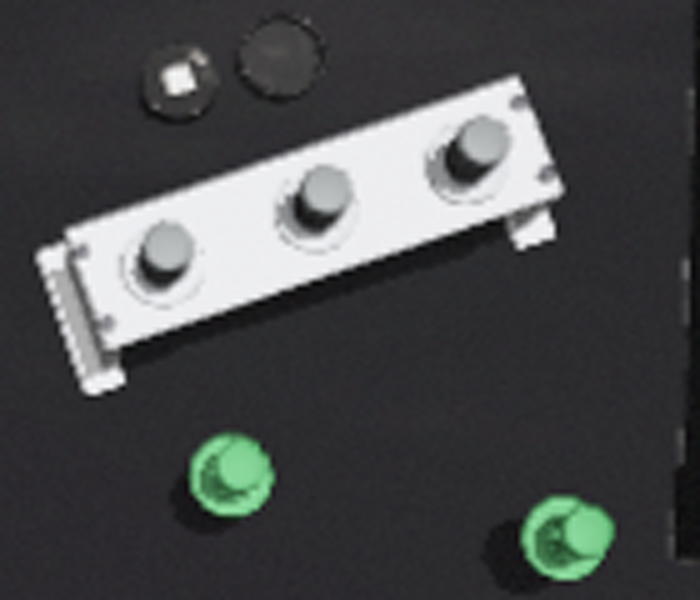

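View pics/c3.png

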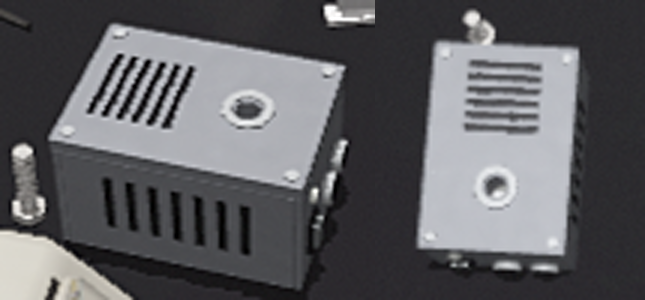

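Run:
```python
from h import *
o1=np.array([280,155]);o2=np.array([330,225])
S={'pinL':(324,247),'pinM':(295,160),'pinR':(273,84),'gA':(535,280),'gB':(617,124),'plateFront':(390,402),'plateBackL':(265,408)}
T={'pinL':(169,237),'pinM':(326,186),'pinR':(486,137),'gA':(243,464),'gB':(590,530),'plateFront':(108,347),'plateBackL':(66,230)}
for k in S:
    x,e=tri([ray('side',np.array(S[k])/5+o1),ray('top',np.array(T[k])/5+o2)]); print(k,x.round(4),round(e,4))
# aperture ring & corners
hs=(248/3+220,108/3+265); ht=((495-375)/3+210,186/3+200)
x,e=tri([ray('side',hs),ray('top',ht)]);print('hole',x,e, atz('side',hs,.082),atz('top',ht,.082))
for s,t in [((120,34),(447,50)),((329,72),(429,236)),((67,131),(567,60)),((291,176),(552,241))]:
    x,e=tri([ray('side',(s[0]/3+220,s[1]/3+265)),ray('top',((t[0]-375)/3+210,t[1]/3+200))]);print('screw',x,e)
```

```text
pinL [ 0.5127 -0.2412  0.1287] 0.0039
pinM [ 0.5306 -0.2965  0.1297] 0.0025
pinR [ 0.5476 -0.3531  0.129 ] 0.0019
gA [ 0.436  -0.2659  0.1079] 0.0022
gB [ 0.4115 -0.3859  0.1077] 0.0018
plateFront [ 0.482  -0.2205  0.0786] 0.0017
plateBackL [ 0.5254 -0.2061  0.0801] 0.0014
hole [ 0.54481715 -0.03445441  0.08076255] 0.0017998768852260116 [ 0.54323927 -0.03304455  0.082     ] [ 0.54588737 -0.03454929  0.082     ]
screw [ 0.6094717  -0.01462767  0.13970657] 0.011385956393946734
screw [ 0.50230893 -0.00499729  0.14145039] 0.005876283706120999
screw [ 0.65096127 -0.07019987  0.00540688] 0.009382999485587573
screw [ 0.52411361 -0.0613807   0.00528656] 0.002411905315584953
```

Run:
```python
from h import *
from scipy.spatial.transform import Rotation as R
M=camera_info('wrist')['mount']
tgt=np.array([.53,-.296,.045]); ax=np.array([.954,.298,0.]);ay=np.array([-.298,.954,0])
rows=[]
for el in (20,25,30,35,40):
  for az in (-50,-30,-15,0,15,30):
    for d in (.25,.3,.35,.4,.45):
      for roll in (0,180,90,-90):
        e=np.radians(el);a=np.radians(az)
        f=(ax*np.cos(a)+ay*np.sin(a))*np.cos(e)-np.array([0,0,np.sin(e)])
        C=tgt-f*d
        x=np.cross(f,[0,0,1.]);x/=np.linalg.norm(x);y=np.cross(f,x)
        Rc=np.c_[x,y,f]@R.from_euler('z',roll,degrees=True).as_matrix()
        Tc=np.eye(4);Tc[:3,:3]=Rc;Tc[:3,3]=C
        T=Tc@np.linalg.inv(M)
        T[:3,:3]=R.from_matrix(T[:3,:3]).as_matrix()
        q=ik(T[:3,3],R.from_matrix(T[:3,:3]).as_quat())
        if q is not None: rows.append((el,az,d,roll,T[:3,3].round(3),(T[:3,3]+.078*T[:3,2]).round(3),np.round(q,2)))
for r in rows: print(*r)
```

```text
20 -50 0.25 0 [ 0.405 -0.217  0.044] [ 0.471 -0.259  0.04 ] [-0.68  1.35  2.55  2.99  2.26 -1.67]
20 -50 0.25 180 [ 0.435 -0.235  0.14 ] [ 0.488 -0.269  0.094] [-0.65  0.64  2.44  3.05  0.86  1.58]
20 -50 0.25 90 [ 0.448 -0.183  0.092] [ 0.495 -0.239  0.066] [-0.32  0.94  2.46  3.66  1.47  0.03]
20 -50 0.3 0 [ 0.366 -0.192  0.062] [ 0.431 -0.233  0.057] [-0.71  1.48  2.69  2.9   2.52 -1.78]
20 -50 0.3 180 [ 0.396 -0.209  0.157] [ 0.449 -0.243  0.111] [-0.67  0.59  2.55  3.04  0.93  1.57]
20 -50 0.3 90 [ 0.408 -0.157  0.109] [ 0.455 -0.214  0.083] [-0.28  0.95  2.57  3.7   1.56  0.11]
20 -50 0.35 180 [ 0.356 -0.184  0.175] [ 0.409 -0.218  0.128] [-0.69  0.55  2.66  3.03  0.99  1.56]
20 -50 0.35 90 [ 0.369 -0.132  0.126] [ 0.416 -0.189  0.101] [-0.23  0.98  2.69  3.75  1.67  0.21]
20 -50 0.4 180 [ 0.317 -0.159  0.192] [ 0.37  -0.193  0.145] [-0.72  0.51  2.77  3.01  1.06  1.55]
20 -30 0.25 0 [ 0.386 -0.264  0.044] [ 0.462 -0.281  0.04 ] [-1.07  1.28  2.48  2.22  1.91 -2.05]
20 -30 0.25 180 [ 0.42  -0.271  0.14 ] [ 0.481 -0.285  0.094] [-0.91  0.63  2.39  2.4   0.85  1.67]
20 -30 0.25 9
[... 28230 characters left out ...]
9  1.59 -0.98]
40 30 0.4 180 [ 0.402 -0.434  0.27 ] [ 0.431 -0.402  0.204] [-1.11  0.53  1.66  0.58  1.24  2.51]
40 30 0.4 90 [ 0.343 -0.424  0.23 ] [ 0.398 -0.397  0.182] [-1.3   0.55  1.92  1.    1.17  0.49]
40 30 0.4 -90 [ 0.418 -0.493  0.231] [ 0.44  -0.436  0.183] [-1.14  0.78  1.39  0.6   1.68 -2.26]
40 30 0.45 0 [ 0.333 -0.511  0.224] [ 0.381 -0.458  0.193] [-1.35  0.77  1.57  0.86  1.67 -0.94]
40 30 0.45 180 [ 0.376 -0.462  0.302] [ 0.405 -0.431  0.237] [-1.17  0.51  1.6   0.54  1.34  2.51]
40 30 0.45 90 [ 0.317 -0.452  0.262] [ 0.372 -0.425  0.214] [-1.36  0.52  1.85  0.93  1.26  0.56]
40 30 0.45 -90 [ 0.392 -0.521  0.263] [ 0.415 -0.464  0.215] [-1.19  0.76  1.32  0.58  1.77 -2.25]
```

Candidates: rack pins L top(362,276), M (395,264) and R (425,254). The two green ones, (376,320) and (443,332), are excluded. The shanks decide, so I'll look under the plate from the front, past the green pins.

```bash
cat >> h.py <<'E'
from scipy.spatial.transform import Rotation as R
def campose(C,tgt,roll):
    M=camera_info('wrist')['mount']
    C=np.array(C,float);f=np.array(tgt)-C;f/=np.linalg.norm(f)
    x=np.cross(f,[0,0,1.]);x/=np.linalg.norm(x);y=np.cross(f,x)
    T=np.eye(4);T[:3,:3]=np.c_[x,y,f]@R.from_euler('z',roll,degrees=True).as_matrix();T[:3,3]=C
    T=T@np.linalg.inv(M); return T[:3,3],R.from_matrix(T[:3,:3]).as_quat()
def snap(name):
    s=sense();p=(s['tool_pos'],s['tcp_rot']);im=camera('wrist')
    np.savez(f'/tmp/{name}.npz',im=im,p=p[0],q=p[1]);save(name,im);return im,p
def load(name):
    z=np.load(f'/tmp/{name}.npz');return z['im'],(z['p'],z['q'])
E
python3 - <<'E'
from h import *
for roll in (180,0,90):
    p,q=campose([.165,-.262,.215],[.53,-.296,.05],roll); print(roll,p.round(3),ik(p,q))
p,q=campose([.165,-.262,.215],[.53,-.296,.05],180)
reach(p,q); sleep(.2); s=sense();print(s['clock'],s['tool_pos']); im,_=snap('w1'); save('w1r',im[::-1,::-1])
E
```

```text
180 [ 0.287 -0.273  0.216] [-1.29840603  0.35292166  2.47857016  1.65444053  0.78794384  1.98291437]
0 [ 0.245 -0.27   0.123] [-1.62004072  1.11524772  2.65783354  1.68383272  1.4879308  -2.20412577]
90 [ 0.271 -0.221  0.169] None
2.1583 [ 0.28717877 -0.27302253  0.21581268]
```

View pics/w1r.png

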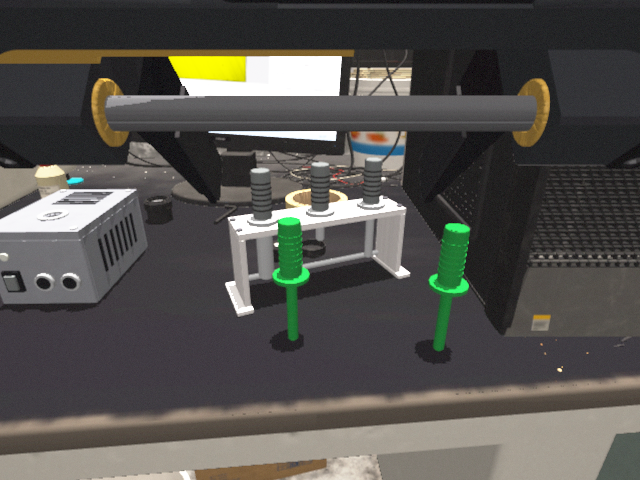

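Run:
```python
from h import *
im,_=load('w1'); im=im[::-1,::-1]
c=cv2.resize(im[150:320,210:430],None,fx=3.5,fy=3.5,interpolation=cv2.INTER_CUBIC)
c=(255*(c/255.)**.6).astype(np.uint8)
save('w1c',c)
```

```text
(no output)
```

View pics/w1c.png

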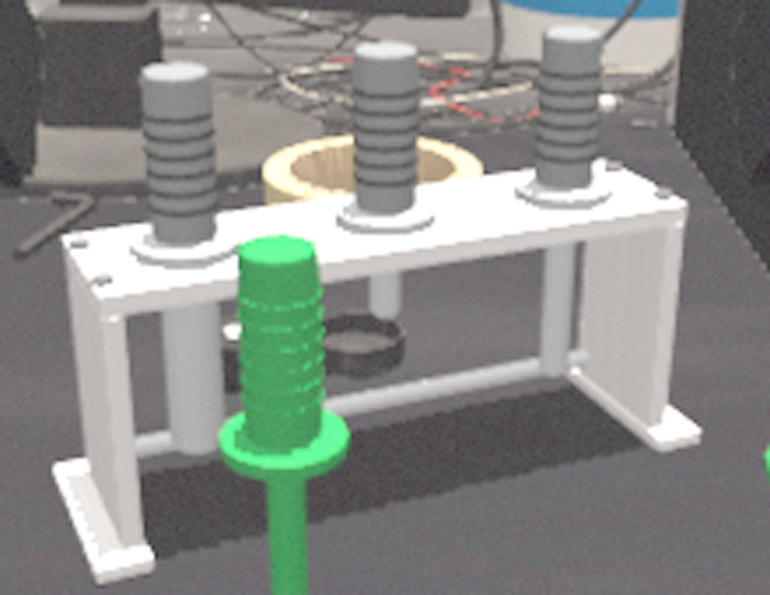

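The crop shows three different shanks. The left pin's is thick and full length, the middle one's is short (ends around (385,315)), and the right pin's is thin and reaches down to (555,375). The target is the right pin, top-camera pixel (425,254). Next I'll measure it from above.

Run:
```python
from h import *
from cell import *
q0=R.from_matrix(np.array([[0,1,0],[1,0,0],[0,0,-1.]])).as_quat() # cols: x=(0,1,0), y=(1,0,0)
for p in [(.45,-.28,.35),(.548,-.353,.30),(.548,-.353,.16),(.545,-.034,.3),(.545,-.034,.17)]:
    print(p,np.round(ik(p,q0),2))
ok=False
try:
    move_linear((.43,-.28,.33),velocity=.15,rot=q0); ok=True
except Unreachable as e: print('unr',e)
s=sense();print(s['clock'],s['tool_pos'],s['joints'].round(2))
if ok:
    reach((.548,-.30,.31),q0); sleep(.2); snap('w2')
    reach((.548,-.353,.31),q0); sleep(.2); snap('w3'); print(sense()['clock'],sense()['joints'].round(2))
```

```text
(0.45, -0.28, 0.35) [-0.68  0.3   1.71 -0.    1.13 -0.68]
(0.548, -0.353, 0.3) [-0.67  0.52  1.48 -0.    1.14 -0.67]
(0.548, -0.353, 0.16) [-0.67  0.67  1.61 -0.    0.86 -0.67]
(0.545, -0.034, 0.3) [-0.18  0.37  1.74 -0.    1.03 -0.18]
(0.545, -0.034, 0.17) [-0.18  0.54  1.88 -0.    0.73 -0.18]
unr the arm cannot follow that straight line within its joint ranges
2.2083 [ 0.28715261 -0.27293951  0.21580721] [-1.3   0.35  2.48  1.65  0.79  1.98]
```

Run:
```python
from h import *
q0=R.from_matrix(np.array([[0,1,0],[1,0,0],[0,0,-1.]])).as_quat()
for z in (.36,.33,.30):
    try:
        move_linear((.287,-.273,z)); print('lift',z); break
    except Unreachable as e: print(z,e)
reach((.45,-.28,.36),q0)
s=sense();print(s['clock'],s['tool_pos'],s['joints'].round(2),s['contact_force'])
reach((.548,-.30,.31),q0); sleep(.2); snap('w2')
reach((.548,-.353,.31),q0); sleep(.2); snap('w3'); print(sense()['clock'],sense()['joints'].round(2),sense()['tcp_rot'])
```

```text
0.36 the arm cannot follow that straight line within its joint ranges
lift 0.33
5.8833 [ 0.44987883 -0.28004118  0.35988498] [-0.68  0.29  1.7   0.    1.16 -0.68] [ 0.88627831 -0.64477163 -0.90099395]
7.2333 [-0.67  0.51  1.47  0.    1.16 -0.67] [7.06858002e-01 7.07355466e-01 5.38800481e-05 8.79715630e-05]
```

View pics/w2.png

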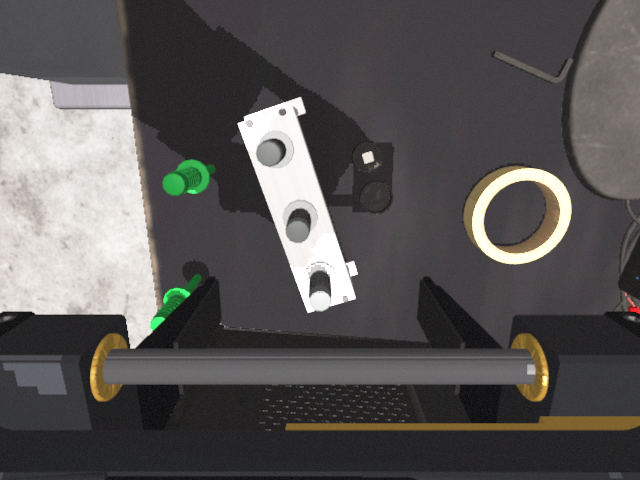

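View pics/w3.png

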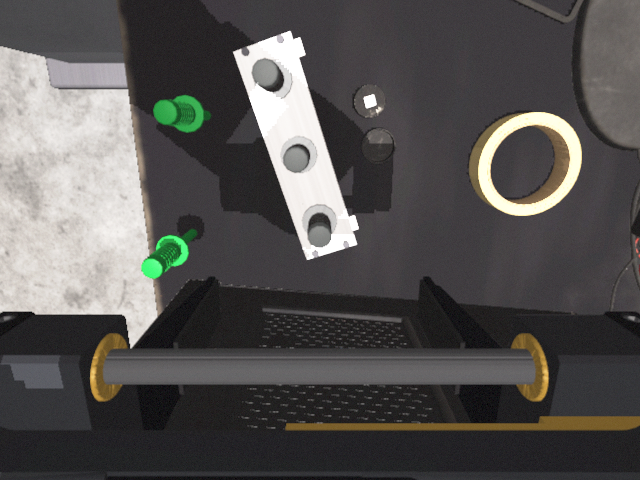

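Both views are from above, with the target's top at about (319,300) in w2 and (319,237) in w3. I'll zoom in for its centre.

Run:
```python
from h import *
a,_=load('w2');b,_=load('w3')
A=cv2.resize(a[255:315,285:345],None,fx=6,fy=6,interpolation=cv2.INTER_CUBIC);B=cv2.resize(b[195:255,285:345],None,fx=6,fy=6,interpolation=cv2.INTER_CUBIC)
save('z1',np.hstack([A,B]))
```

```text
(no output)
```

View pics/z1.png

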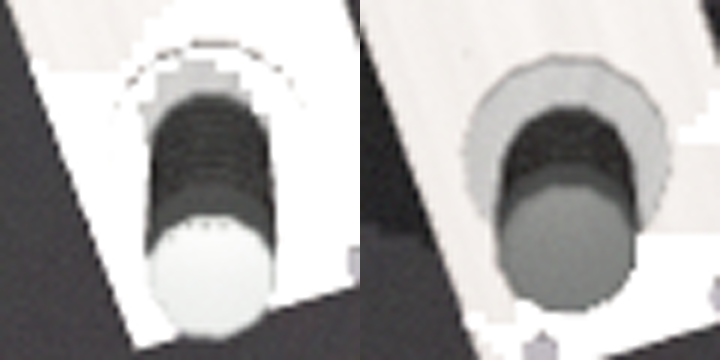

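Run:
```python
from h import *
_,p2=load('w2');_,p3=load('w3')
u2=(320.0,301.0);u3=(319.3,236.1);ut=(486/5+330,137/5+225)
x,e=tri([ray('wrist',u2,p2),ray('wrist',u3,p3)]);print('wrist only',x,e)
x,e=tri([ray('wrist',u2,p2),ray('wrist',u3,p3),ray('top',ut)]);print(x,e)
print(atz('wrist',u2,.130,p2),atz('wrist',u3,.130,p3),atz('top',ut,.13))
```

```text
wrist only [ 0.54822791 -0.3496566   0.13212104] 8.531586816799377e-05
[ 0.54862559 -0.35235291  0.12663597] 0.0017921525863776367
[ 0.54829682 -0.35067997  0.13      ] [ 0.54817087 -0.35027426  0.13      ] [ 0.548809   -0.35291359  0.13      ]
```

Run:
```python
from h import *
set_gripper(.6)
move_linear((.5483,-.3508,.20),velocity=.15)
r=move_linear((.5483,-.3508,.1685),velocity=.05,until_force=8)
s=sense();print(r,s['clock'],s['tool_pos'],s['contact_force'])
if not r:
    set_gripper(0); sleep(.2)
    s=sense();print(s['clock'],s['grip_width'],s['contact_force'],s['tool_pos'])
    save('s1',camera('side'))
```

```text
False 9.725 [ 0.54840224 -0.35086256  0.16857452] [0.07793102 0.60646001 0.57657156]
10.6417 0.18146023647768386 [ 0.86286947 -0.65809254  0.6498448 ] [ 0.54830026 -0.35081747  0.16854758]
```

View pics/s1.png

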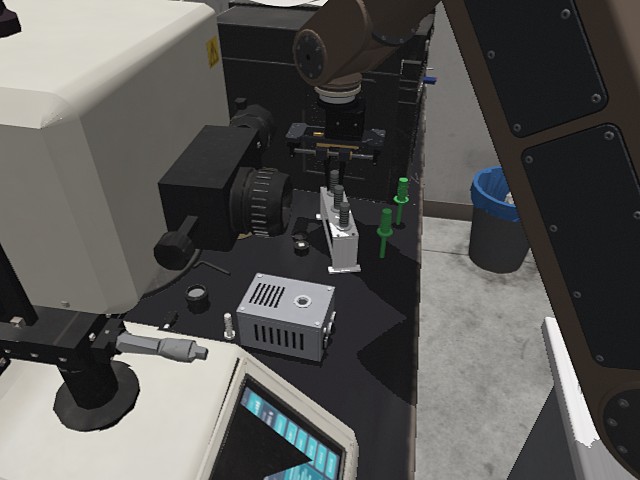

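Run:
```python
from h import *
q0=R.from_matrix(np.array([[0,1,0],[1,0,0],[0,0,-1.]])).as_quat()
move_linear((.5483,-.3508,.30),velocity=.12)
s=sense();print(s['clock'],s['grip_width'],s['contact_force'])
reach((.545,-.15,.31),q0); sleep(.3); snap('w4')
reach((.545,-.09,.31),q0); sleep(.3); snap('w5'); save('s2',camera('side')); save('t2',camera('top'))
print(sense()['clock'],sense()['tool_pos'])
```

```text
11.9417 0.1851010885069074 [-0.24875623 -0.29846619 -0.99501771]
13.9083 [ 0.54498688 -0.09043586  0.30995086]
```

View pics/w4.png

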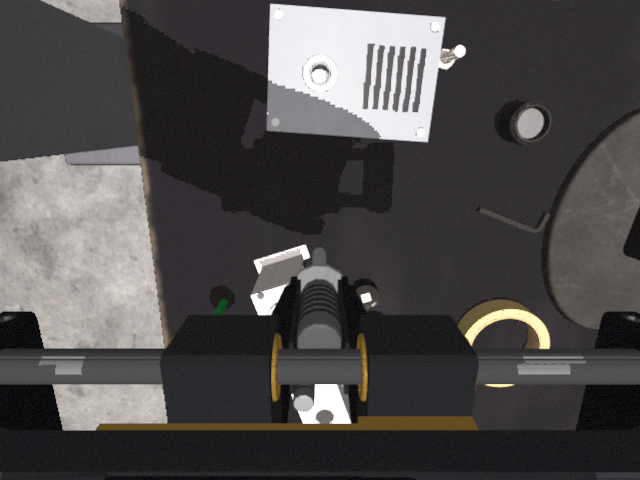

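View pics/w5.png

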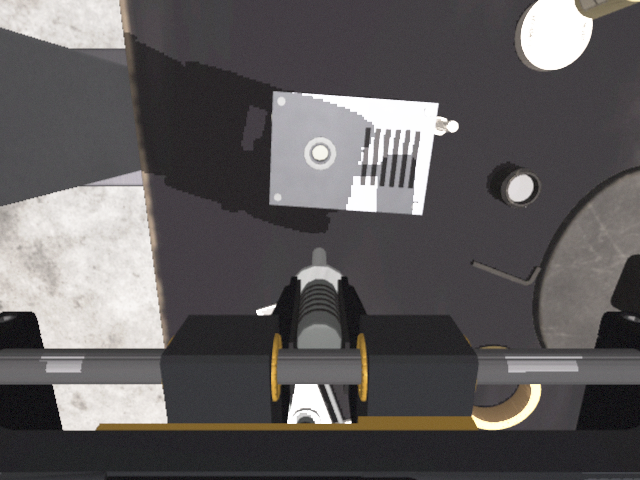

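View pics/s2.png

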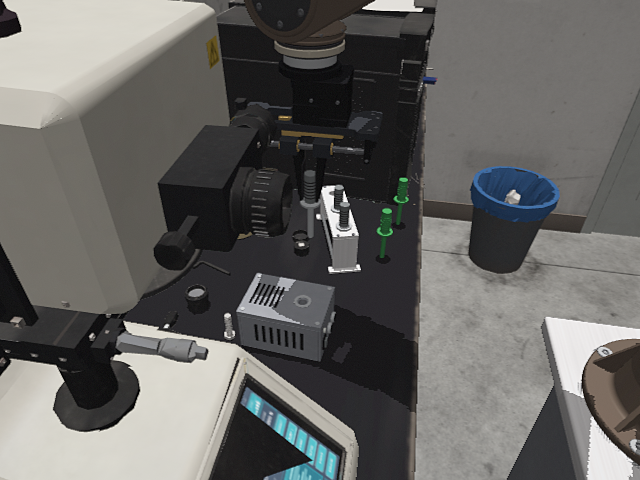

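The pin is gripped and hangs straight, with its tip at about (319,252) in w5. The hole's ring is at about (320,73) in w4 and (320,153) in w5, and the other two pins still hang in the rack. Next I'll refine the hole centre and the tip.

Run:
```python
from h import *
a,pa=load('w4');b,pb=load('w5')
up=lambda im,x,y,w,h,k=6: cv2.resize(im[y:y+h,x:x+w],None,fx=k,fy=k,interpolation=cv2.INTER_CUBIC)
save('z2',np.hstack([up(a,295,45,44,44),up(b,295,130,44,44),up(b,298,240,44,44)]))
for im,r in ((a,(45,105)),(b,(125,180))):
    g=cv2.cvtColor(im,cv2.COLOR_RGB2GRAY)[r[0]:r[1],290:350]
    c=cv2.HoughCircles(cv2.resize(g,None,fx=4,fy=4,interpolation=cv2.INTER_CUBIC),cv2.HOUGH_GRADIENT_ALT,1,4,param1=120,param2=.6,minRadius=15,maxRadius=90)
    print(None if c is None else [(x/4+290-.375,y/4+r[0]-.375,rr/4) for x,y,rr in c[0]])
```

```text
[(np.float32(320.375), np.float32(72.375), np.float32(18.013033)), (np.float32(318.875), np.float32(74.875), np.float32(7.7367063)), (np.float32(317.875), np.float32(79.375), np.float32(11.807884)), (np.float32(317.625), np.float32(73.375), np.float32(9.042313)), (np.float32(317.625), np.float32(73.375), np.float32(12.020361)), (np.float32(318.875), np.float32(70.625), np.float32(10.096288)), (np.float32(320.375), np.float32(73.625), np.float32(9.248623)), (np.float32(320.375), np.float32(73.625), np.float32(11.37612)), (np.float32(319.625), np.float32(66.125), np.float32(12.636283)), (np.float32(322.875), np.float32(74.875), np.float32(7.5679045)), (np.float32(321.375), np.float32(77.625), np.float32(8.13834))]
[(np.float32(320.125), np.float32(152.625), np.float32(10.26167)), (np.float32(320.125), np.float32(152.625), np.float32(16.085178)), (np.float32(324.625), np.float32(152.875), np.float32(11.554084)), (np.float32(320.125), np.float32(152.625), np.float32(7.701991))]
```

View pics/z2.png

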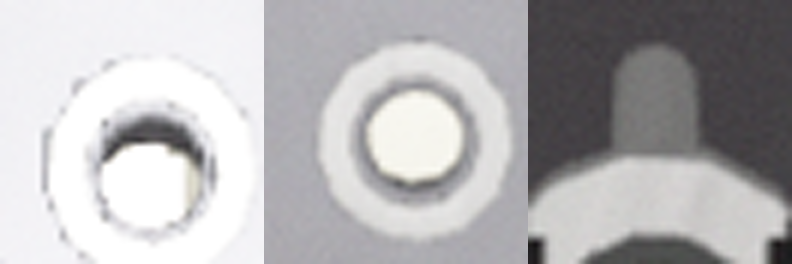

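Run:
```python
from h import *
a,pa=load('w4');b,pb=load('w5')
ua=(320.3,72.5);ub=(320.1,152.6)
x,e=tri([ray('wrist',ua,pa),ray('wrist',ub,pb)]);print('hole',x,e)
print(atz('wrist',ua,.082,pa),atz('wrist',ub,.082,pb))
x,e=tri([ray('wrist',ua,pa),ray('wrist',ub,pb),ray('side',(302.3,300.8)),ray('top',(249.8,261.8))]);print('all',x,e)
# tip: rim of bottom disc, z rel to TCP -.146 (+-)
T=pb[0]
for dz in (.142,.144,.146,.148,.150):
    rim=[proj('wrist',T+np.array([.0045*np.cos(t),.0045*np.sin(t),-dz]),pb) for t in np.linspace(0,2*np.pi,60)]
    rim=np.array(rim); print(dz,'col',rim[:,0].mean().round(2),'w',np.ptp(rim[:,0]).round(2),'toprow',rim[:,1].min().round(2))
g=cv2.cvtColor(b,cv2.COLOR_RGB2GRAY).astype(int)
for r in (246,247,248,250,254,258,262): print(r,g[r,306:334])
# collar (underside): front edge
for dz in (.084,.086,.088):
    rim=np.array([proj('wrist',T+np.array([.015*np.cos(t),.015*np.sin(t),-dz]),pb) for t in np.linspace(0,2*np.pi,60)]);print('collar',dz,rim[:,1].min(),rim[:,0].mean())
print(g[258:275,319])
```

```text
hole [ 0.54601703 -0.03242811  0.08023253] 0.00012068964434683471
[ 0.54609658 -0.03263301  0.082     ] [ 0.54592642 -0.03230193  0.082     ]
all [ 0.54556043 -0.03315419  0.0818266 ] 0.002407908782566468
0.142 col 319.19 w 14.08 toprow 249.2
0.144 col 319.18 w 13.97 toprow 248.22
0.146 col 319.18 w 13.86 toprow 247.26
0.148 col 319.18 w 13.76 toprow 246.32
0.15 col 319.18 w 13.65 toprow 245.39
246 [64 68 66 63 62 64 67 64 66 64 64 66 65 68 65 68 69 67 66 68 68 67 65 66
 67 68 65 66]
247 [64 60 64 66 64 67 68 67 66 71 80 84 88 93 92 80 70 67 69 67 65 66 69 67
 66 64 65 65]
248 [ 65  68  64  67  64  69  66  66  78  82 102 110 115 118 115 103  96  80
  71  67  68  68  69  64  70  65  65  62]
250 [ 67  66  70  69  67  68  64  85 109 118 121 123 120 121 121 116 119 115
  94  71  68  68  65  67  64  64  68  66]
254 [ 67  65  64  66  66  65  92 109 119 122 119 122 121 120 122 121 118 116
 113 106  80  65  69  68  66  63  68  65]
258 [ 66  67  60  66  66  65 102 115 118 121 123 120 122 122 122 121 115 117
 115 113  86  63  67  65  67  66  66  69]
262 [ 67  64  67  66  66  73 106 116 116 118 119 123 124 121 120 120 116 117
 113 115  92  71  67  66  67  66  66  67]
collar 0.084 265.9055248666214 319.6261621874099
collar 0.086 264.4635754677879 319.6188476406898
collar 0.088 263.050459091037 319.6116762279989
[122 121 117 123 121 120 118 122 175 205 208 206 205 207 207 205 209]
```

Run:
```python
from h import *
move_linear((.546,-.066,.246),velocity=.1); sleep(.3); im,p=snap('w6'); print(sense()['clock'],p[0])
c=cv2.resize(im[120:280,260:380],None,fx=4,fy=3.7,interpolation=cv2.INTER_CUBIC); save('z3',c)
for y0,y1 in ((140,260),):
    g=cv2.cvtColor(im,cv2.COLOR_RGB2GRAY)[y0:y1,280:360]
    c=cv2.HoughCircles(cv2.resize(g,None,fx=4,fy=4,interpolation=cv2.INTER_CUBIC),cv2.HOUGH_GRADIENT_ALT,1,4,param1=120,param2=.6,minRadius=20,maxRadius=120)
    print(None if c is None else [(x/4+280-.375,y/4+y0-.375,rr/4) for x,y,rr in c[0][:5]])
for h in ((.546,-.0325,.082),): print(proj('wrist',h,p))
print('tip pred',proj('wrist',p[0]-[0,0,.146],p))
```

```text
15.0917 [ 0.54603162 -0.06613476  0.24633995]
[(np.float32(318.375), np.float32(197.625), np.float32(19.160713)), (np.float32(316.625), np.float32(197.375), np.float32(11.841348)), (np.float32(319.375), np.float32(196.375), np.float32(10.941496)), (np.float32(318.375), np.float32(203.375), np.float32(14.685144)), (np.float32(317.875), np.float32(192.375), np.float32(13.967847))]
[318.83517466 197.40650801]
tip pred [318.91707842 253.85111581]
```

View pics/z3.png

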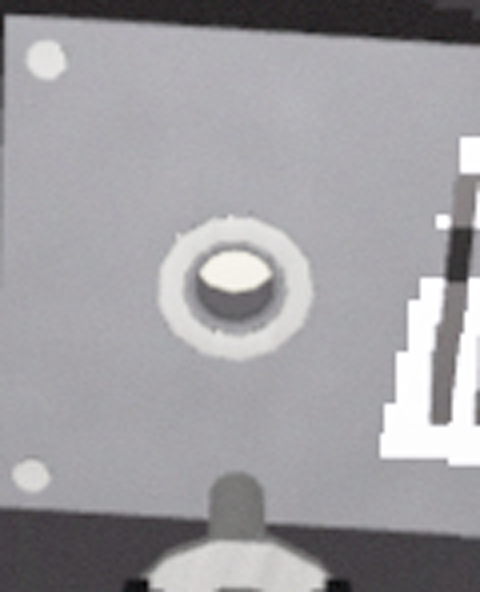

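Run:
```python
from h import *
move_linear((.5458,-.0326,.246),velocity=.08); sleep(.2)
s=sense();print(s['clock'],s['tool_pos'],s['contact_force'])
r=move_linear((.5458,-.0326,.205),velocity=.03,until_force=5)
s=sense();print(r,s['clock'],s['tool_pos'],s['contact_force'],s['torque'],s['grip_width'])
im=snap('w7'); save('s3',camera('side'));
```

```text
15.8583 [ 0.54581198 -0.03287385  0.24598291] [ 0.68964435  0.57729653 -1.12504025]
False 17.375 [ 0.54584918 -0.03260511  0.20516304] [-0.28143455  0.58222305 -1.26583613] [-0.00453622 -0.08812812  0.0203765 ] 0.18336158696168212
```

View pics/s3.png

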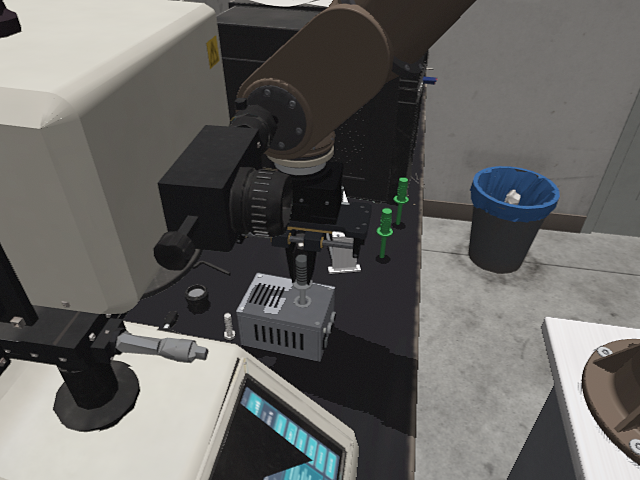

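The side view shows the pin's shank going into the ring at (302,303), and the wrist reads no side force. Next I'll press the button.

Run:
```python
from h import *
f0=sense()['contact_force']
r=False
z=.205
while z>.1705 and not r:
    z-=.003 if z>.184 else .001
    r=move_linear((.5458,-.0326,z),velocity=.02,until_force=10)
    s=sense();d=s['contact_force']-f0
    if z<.186: print(r,round(s['clock'],2),s['tool_pos'].round(4),d.round(2))
    if d[2]>9: break
sleep(.5)
s=sense();print(s['clock'],s['tool_pos'],s['contact_force']-f0,s['grip_width'])
```

```text
False 19.57 [ 0.5458 -0.0326  0.1839] [-1.11 -0.33 -0.26]
False 19.82 [ 0.5459 -0.0326  0.1831] [-0.62  0.49  1.24]
False 20.07 [ 0.5459 -0.0326  0.1821] [-0.91  0.55  1.93]
False 20.32 [ 0.5459 -0.0326  0.181 ] [ 0.18 -0.07  2.31]
False 20.57 [ 0.5458 -0.0326  0.18  ] [0.05 0.6  3.62]
False 20.82 [ 0.5458 -0.0326  0.179 ] [-0.27 -0.2   3.39]
False 21.07 [ 0.5459 -0.0326  0.178 ] [0.43 0.17 4.28]
False 21.32 [ 0.5459 -0.0326  0.177 ] [-0.47  0.23  5.68]
False 21.57 [ 0.5459 -0.0326  0.1763] [-1.36  0.23  7.56]
False 21.82 [ 0.546  -0.0326  0.1759] [-2.01 -0.07 15.13]
22.325 [ 0.54600735 -0.03264124  0.17594454] [-3.08917274  0.92855404 15.55465224] 0.18260661466074649
```

Run:
```python
from h import *
im,p=snap('w8'); sd=camera('side'); tp=camera('top')
up=lambda im,x,y,w,h,k: cv2.resize(im[y:y+h,x:x+w],None,fx=k,fy=k,interpolation=cv2.INTER_CUBIC)
save('z4',np.hstack([up(sd,230,170,140,150,3.9),up(im,290,210,40,90,6.5)[:585]]))
save('t8',tp)
for i in range(3):
    s=sense();print(s['clock'],s['contact_force'].round(2),s['tool_pos'].round(5),s['grip_width']);sleep(.5)
```

```text
22.475 [-2.61 -0.09 14.92] [ 0.54602 -0.03265  0.17593] 0.18013297863471406
22.975 [-1.49  0.81 14.68] [ 0.546   -0.03262  0.17593] 0.1820783081462412
23.475 [-1.79  1.19 15.48] [ 0.546   -0.03265  0.17593] 0.1838754657331281
```

View pics/z4.png

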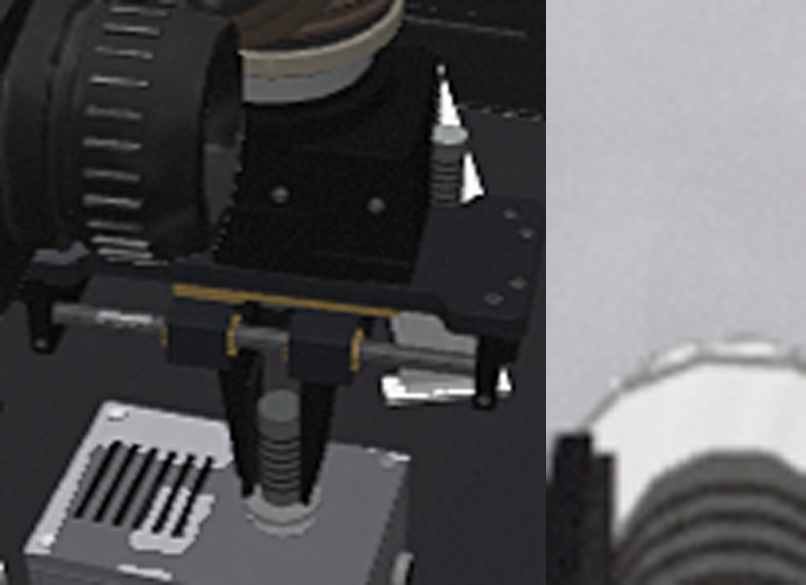

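View pics/t8.png

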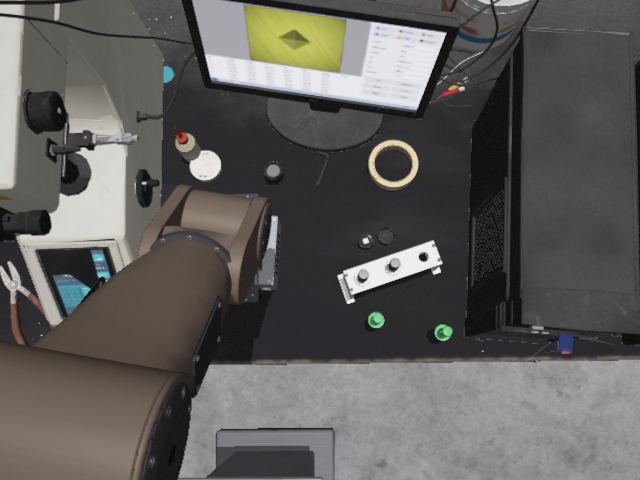

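Run:
```python
from h import *
hand_in()
s=sense();print(s['clock'],s['contact_force'],s['tool_pos'],s['grip_width'])
```

```text
the job is handed in; nothing more can be done
the job is handed in; nothing more can be done
```

I picked out the long thin pin as the rack pin nearest the computer cases, after seeing all three shanks under the plate. I drew it out, put its shank down the unit's hole and pressed the button to its stop. I then handed the job in at about 24 s, with the pin still gripped and pushing.

**Last checks**
- **Button:** the push rose from about 1.2 N to 5.7–7.5 N over roughly 7 mm, then jumped hard, as the button should at its stop. It held steady at about 15 N.
- **Grip:** the gripper opening stayed at 0.18 (about 17 mm, for the 18 mm grip) and the arm did not drift.
- **Other things on the bench:** in the last top picture, the thick and short pins, the green pins, the specimen and the lens cap were where they started. The bolt was hidden behind the arm in that picture, so I did not check it at the end; the arm did not go near it.

**What disagreed**
- The contact and stop heights came about 2 mm above what I predicted, probably from calibration or where the pin sat in the grip.
- A side force of 2–3 N was left on the pin.
- I did not measure the 8 mm gap between collar and panel separately; I could only see that there was a gap in the side view.

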